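# Hold a plug-in unit home against its spring socket

## Robot

A 6-joint arm with a two-finger parallel gripper is mounted at the origin on a cart in front of the work surface, level with it; the furniture and walls round the work are solid. World frame = base frame: x ahead of the robot, y to its left, z up, the work surface at z = 0. Lengths are in m, angles in degrees, forces in N, time in s.
With the tool pointing down it reaches from about 0.35 to 0.95 m from the base axis. Payload 17.4 kg.
Tool frame: the origin (TCP) lies midway between the tips of the shut fingers; the grasp point (between the pads) lies 19 mm behind it (bot.grip_point_offset is the z of the grasp point in the tool frame, in m); z points along the fingers, y is the direction in which the jaws open and shut (so a half turn about z gives the same grasp; the last joint's range is limited). The gripper opens to 93 mm and grips with 3 to 60 N. Pads are 15 mm wide; open, the fingers measure 128 mm over their backs; the gripper's body (75 mm by 188 mm) begins 65 mm behind the grasp point.
Start: joints at [73.579, 6.646, 82.598, -0, 90.757, -2.166], TCP at [0.166, 0.654, 0.219] pointing down, gripper open.
Joint ranges: [-162.19, 162.19], [-47.58, 125.68], [4.15, 143.07], [-65.23, 245.23], [0.69, 171.88], [-170.13, 170.13]. Speed limits (degrees/s): [108.29, 108.29, 127.2, 180, 180, 180].

## Interface

Orientations are given as a 3x3 rotation matrix whose columns are the frame's x, y, z axes.
In Python, from station import readout, grab_frame, calibration, workorder, bot gives the robot as it stands.
- The arm moves only by the tool drive_tool, never from a script. Its argument "targets" is a list of rows, each a list of 3 entries, a list of its own where there are three numbers: the shift along the tool's x, y, z scaled (see below), then the turn, a rotation vector about the tool's x, y, z scaled (see below), then the opening, from -1 (shut) to 1 (fully open), so that 0 is half open. In form: [[[dx, dy, dz], [ax, ay, az], gripper], ...]. A call has 1 to 10 rows; each row is the pose to reach, as a shift and turn from the pose commanded when the call began, along the tool's axes at that moment, turning the shorter way round; what a row does not reach only later rows make up. The controller multiplies each number of a shift by 0.2 m and each number of a turn by 180 degrees. A row lasts 1/12 s, in which the tool goes at most 41.7 mm and 7.16 degrees, less where a joint would pass 70% of its speed; a pose out of reach is approached as far as the arm can. A call with a number of a shift or a turn outside -1 to 1 is refused whole. A call with a gripper value outside its range is refused whole. The fingers move at their own pace and stop on an object; "grip_force" is the grip in N (left out, the last holds). Time passes only in rows, so rows that repeat a pose let the fingers close. It gives the time, the measured TCP pose, the force and the opening at its end, in the units of the state.
- readout.state(): the state, without advancing time (a new reading comes with each control period).
- grab_frame(name): name is "scene" or "top" or "wrist"; returns (picture, depth): 480x640x3 uint8, red, green, blue; 480x640 float32, m along the optical axis (not along the pixel's ray), 0 where there is no reading.
- calibration(name): a dict with "fx", "fy", "cx", "cy" (pixels), "extrinsics" (4x4, takes a point from world to camera coordinates); the wrist camera has in their place "hand_eye" (4x4, takes a point from camera to tool coordinates, whose origin is the TCP and whose axes are the flange's). Camera axes: x right, y down, z forward; pixel columns grow to the right and rows downward; lengths in m; the calibration is good to about 2 mm. The wrist camera is an equidistant fisheye: a pixel r from the principal point sees the ray r / f radians off the axis. A picture is of the moment at which its call begins: read the wrist's pose just before it. calibration takes no time and is no camera call.
- workorder.finish_job(): hands the job in, once; it reports no verdict.
The state is a dict: "clock": time; "joint_positions": joint angles; "joint_velocities": joint speeds; "tau": joint torques, N m; "ee_pos": TCP position; "orientation": TCP orientation; "contact_force": force on the tool from outside, world axes, zero at the start; "moment": the same for the moment, N m; "gripper_width": finger opening in m.
Only numpy, scipy, OpenCV 4.12 (cv2) and the standard library are available. Lean on these libraries where they do the work, as an engineer would, in place of code of your own. Each camera call takes 0.05 s, during which the arm holds its last target.

## Task

Pick up the loose plug-in unit (the black tab on its front panel is its handle), slide it plug first through the front of the open chassis into the one empty bay, and push it against the bay's spring-loaded socket until its front panel is flush with the chassis front and with the panels of its two neighbours. The spring would push it out again, so finish while still holding it there with a steady push (about 10 N, the spring's own force when flush), ready for me to drive the panel screws; never ram the socket to the end of its travel, and leave the screwdriver, hex key and tin where they lie.

Things in the scene. Friction and masses are not known exactly. Their poses are not given: they have to be found in the camera images.
- module: loose plug-in unit, about 0.16 kg, upright on the worktop. Origin: middle of the bottom edge of its front panel's FRONT face; x = plug-in direction (panel to plug), z up; starts with x away from the robot, turned up to 0.5 rad. Aluminium panel 54 wide (y) x 62 high, x 0 to 4 mm, corner screws 5 mm proud; behind it a flat box 18 thick (y) x 58 high, x 4 to 92; panel and box stand on z = 0
- module_tab (a point): grip point in the unit's black flat pull tab, which stands out in front of the panel: 12 mm thick (y, centred), x -48 to 0, z 16 to 58 mm in the unit's frame. This point: x -26, y 0, z 45 mm; pinch across the 12 mm from above
- module_plug (a point): middle of the end face of the unit's black rear plug (x 106, y 0, z 31 mm in the unit's frame); plug 12 thick (y), x 92 to 106, z 16 to 46 mm
- bay: the empty bay of the chassis (left, middle or right of three, 58 mm apart). Origin: in the chassis's front plane, on the bay's guide floor (12 mm above the worktop), midway between its two guide ribs; x points into the chassis, z up. The unit is flush when its origin coincides with this one. Clear height from guide floor to the front cross bar: 69 mm
- bay_guide (a point): start of the straight guide slot, 30 mm behind the bay's origin, on the guide floor. From here to 88 mm two ribs 20 mm high leave a slot 21 mm wide for the unit's 18 mm box; ahead of here, from 8 to 30 mm, they flare out to about 33 mm as a lead-in. Tapped lugs for the panel screws stand beside the opening 12 mm behind the front plane, 36 mm apart
- chassis: open-topped instrument chassis fixed on the worktop (grey side plates, green back board), 142 deep x 190 wide x 89 high; origin at worktop level, middle of its front plane; x points to its rear. A cross bar runs over the front opening (z 81 to 89, x 0 to 10 mm), so a unit can only be slid in from the front. Its floor's front edge is 10 mm above the worktop
- unit_1: a unit already fitted and fixed in another bay, same shape as the loose one; origin and axes likewise, in the chassis front plane
- unit_2: the second unit already fitted and fixed, likewise
- socket_face (a point): middle of the recess floor of the black socket block (30 wide x 50 high) on two spring rods at the rear of the empty bay; x 96, z 31 mm in the bay's frame while unpressed, so the plug meets it when the unit is 10 mm short of flush. The recess, 18 wide x 42 high and 6 mm deep, takes the plug
- socket (a joint): how far the socket is pushed in along the bay's x (m): 0 free, 0.010 when the unit is flush, end of travel 0.020 (keep below 0.017). Spring 1.0 N per mm, no preload, so 0.010 is 10 N
- screwdriver: short screwdriver (140 mm) with green handle, lying at the right; bystander, origin under its middle
- hex_wrench: hex key (104 mm) lying at the right; bystander, origin under its middle
- screw_tin: small round screw tin with lid, 64 mm across, 42 high, at the left; bystander, origin under its centre

How it is judged (in metres and radians):
On the way:
1. the unit's box stands between the guide ribs of the empty bay, in line with it, its plug not yet pressing the socket (y of module in the frame of bay between -0.004 and 0.004 m and angle between the x axis of module and the x axis of bay, either way round below 0.07 rad and angle between module's own z axis and vertical below 0.09 rad and x of module in the frame of bay between -0.06 and -0.012 m and z of module in the frame of bay between -0.004 and 0.01 m), for 0.1 s.
At the end, for the whole second after the job is handed in: Through the last second the unit is in the empty bay, in line (4 mm sideways, 0.07 rad; upright within 0.09 rad), panel flush with the chassis front within 4 mm, pressing the socket steadily with 6 to 14 N (socket pushed in 6 to 14 mm), at rest and still held by the fingers (y of module in the frame of bay between -0.004 and 0.004 m and angle between the x axis of module and the x axis of bay, either way round below 0.07 rad and angle between module's own z axis and vertical below 0.09 rad and x of module in the frame of bay between -0.004 and 0.004 m and z of module in the frame of bay between -0.004 and 0.01 m and contact force between module and socket between 6 and 14 N and value of joint socket between 0.006 and 0.014 m and contact force between the fingers and module above 2 N and linear speed of module below 0.01 m/s); the arm keeps its last pose, push and grip.
It fails at once if the spring socket is driven to the end of its travel (pushed in more than 17 mm) (value of joint socket above 0.017 m).
It fails at once if the screwdriver is moved by more than 20 mm (distance of screwdriver from where it was at the start of the episode above 0.02 m).
It fails at once if the hex key is moved by more than 20 mm (distance of hex_wrench from where it was at the start of the episode above 0.02 m).
It fails at once if the tin is moved by more than 20 mm (distance of screw_tin from where it was at the start of the episode above 0.02 m).
It also fails if it takes over 45 s, if anything falls off the work surface, if the arm or the gripper's body presses on something with over 40 N, if the wrist force passes 120 N, or if a joint passes its speed limit or range.

## Working session

There is one attempt and no reset: what is moved stays moved. The work goes in short steps, Python scripts to look and compute and a tool call to move; the robot and the scene stay as the last step left them, time stands still between calls to the robot, and variables do not carry over. Pictures are saved under pics/ and viewed, and the job is handed in when it is done.

Besides the shell and the picture viewer there is one more tool, called after ">>>" as name(argument=value, ...) on one line, values as JSON. drive_tool: Moves the arm, as the interface text tells. Shifts and turns lie within -1 to 1; 1 stands for 0.2 m of shift or 180 degrees of turn. Its arguments: {"type":"object","properties":{"targets":{"type":"array"},"grip_force":{"type":"number"}},"required":["targets"]}

```bash
ls; mkdir -p pics; python3 - <<'E'
from station import readout, grab_frame, calibration, workorder, bot
import cv2,numpy as np
print(readout.state()); print(bot.grip_point_offset)
for n in ["scene","top","wrist"]:
    im,d=grab_frame(n); cv2.imwrite(f"pics/{n}0.png",im[:,:,::-1]); np.save(f"pics/{n}0.npy",d)
    c=calibration(n); print(n,{k:np.round(v,4).tolist() for k,v in c.items()})
E
```

```text
pics
{'clock': 0.0, 'joint_positions': array([ 7.35798716e+01,  6.67432468e+00,  8.26358243e+01,  4.89331941e-04,
        9.07569389e+01, -2.16715406e+00]), 'joint_velocities': array([-0.00324541,  0.03789289, -0.02346096, -0.0319565 , -0.03105532,
        0.03991292]), 'tau': array([ 2.98388222e-03, -7.21284699e+01, -6.22593284e+01,  7.81448185e-02,
        2.39924662e-02, -5.94965195e-05]), 'ee_pos': array([0.16615045, 0.65401711, 0.21790198]), 'orientation': array([[-9.69218148e-01,  2.46203305e-01, -3.39180551e-04],
       [ 2.46203533e-01,  9.69217501e-01, -1.12073371e-03],
       [ 5.28113831e-05, -1.16974290e-03, -9.99999314e-01]]), 'contact_force': array([ 0.13173804, -0.1719045 ,  0.78067845]), 'moment': array([-0.03426224, -0.01628597,  0.02678771]), 'gripper_width': 0.09314897986325535}
-0.0188
scene {'fx': 589.0111, 'fy': 589.0111, 'cx': 323.1245, 'cy': 237.9267, 'extrinsics': [[0.5382, -0.8425, 0.0227, -0.2055], [-0.4237, -0.2937, -0.8569, 0.341], [0.7286, 0.4515, -0.5151, 0.7572], [0.0, 0.0, 0.0, 1.0]]}
top {'fx': 480.134, 'fy': 480.134, 'cx': 320.2221, 'cy': 231.22, 'extrinsics': [[-0.0106, -0.9999, 0.0002, 0.1304], [-0.9923, 0.0105, -0.1235, 0.5654], [0.1234, -0.0016, -0.9923, 1.1411], [0.0, 0.0, 0.0, 1.0]]}
wrist {'fx': 371.6483, 'fy': 371.6483, 'cx': 319.688, 'cy': 243.3989, 'hand_eye': [[-0.0012, -0.9666, -0.2563, 0.072], [1.0, -0.0013, 0.0001, 0.0005], [-0.0004, -0.2563, 0.9666, -0.1674], [0.0, 0.0, 0.0, 1.0]]}
```

View pics/scene0.png

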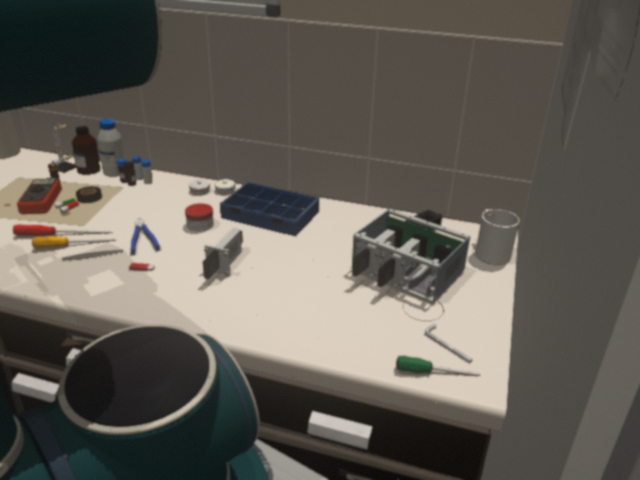

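View pics/top0.png

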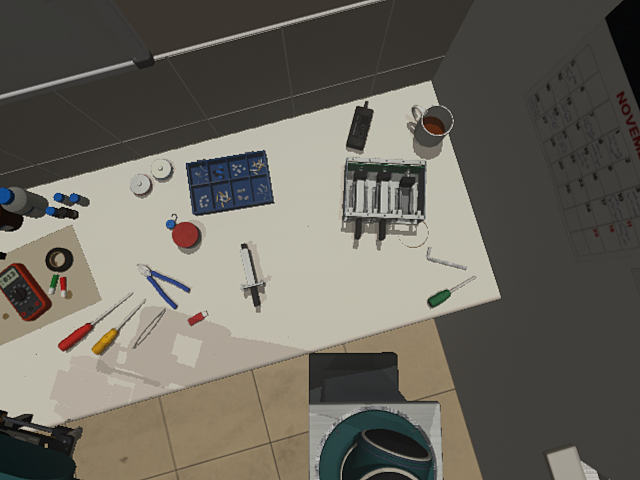

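View pics/wrist0.png

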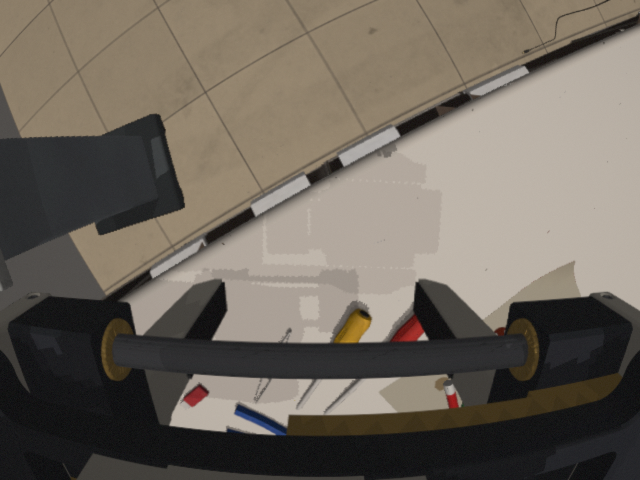

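```bash
python3 - <<'E'
import cv2
t=cv2.imread("pics/top0.png"); s=cv2.imread("pics/scene0.png")
a=cv2.resize(t[225:325,200:300],None,fx=6,fy=6,interpolation=cv2.INTER_CUBIC)
cv2.imwrite("pics/c1.png",a)
cv2.imwrite("pics/c2.png",cv2.resize(t[145:255,330:440],None,fx=5.45,fy=5.45,interpolation=cv2.INTER_CUBIC))
cv2.imwrite("pics/c3.png",cv2.resize(s[195:305,330:490],None,fx=5,fy=5,interpolation=cv2.INTER_CUBIC))
cv2.imwrite("pics/c4.png",cv2.resize(s[220:295,180:280],None,fx=8,fy=8,interpolation=cv2.INTER_CUBIC))
E
```

```text
(no output)
```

View pics/c1.png

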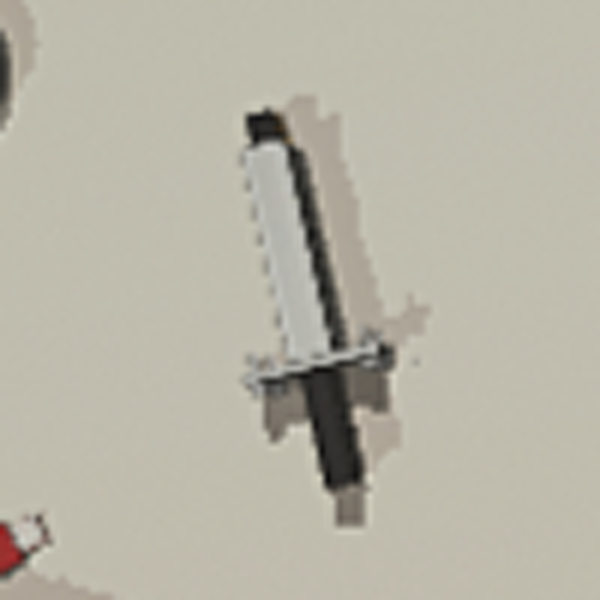

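View pics/c2.png

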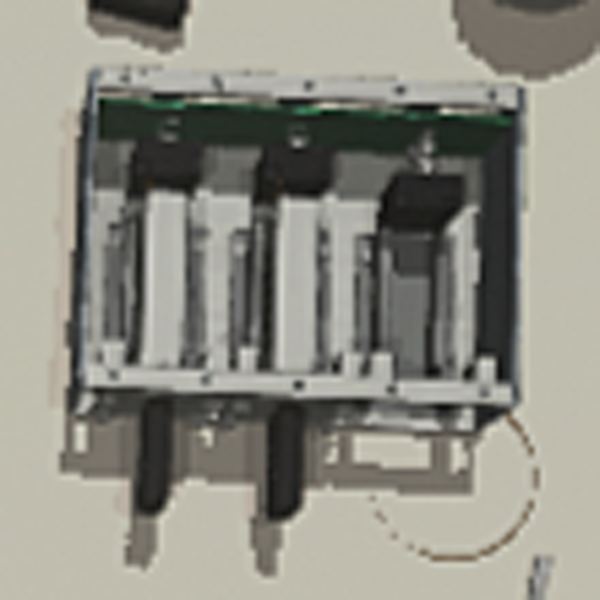

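View pics/c3.png

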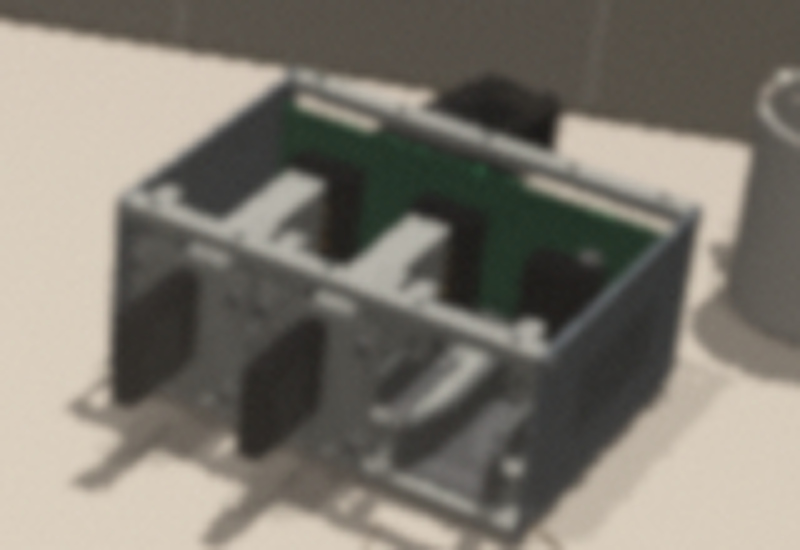

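View pics/c4.png

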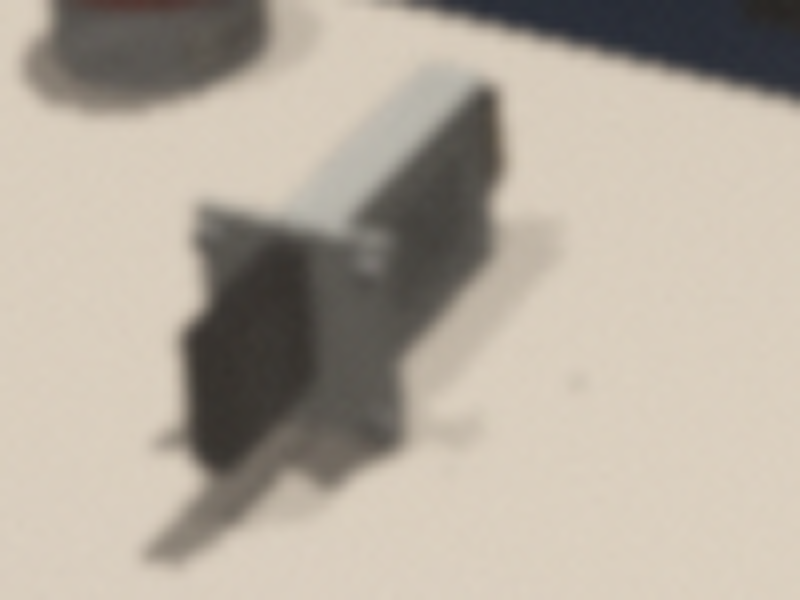

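```bash
cat > h.py <<'E'
import numpy as np, cv2, json
from station import readout, grab_frame, calibration, workorder, bot
def cam(n):
    c=calibration(n); return c
def ray_static(n,u,v):
    c=calibration(n); E=np.array(c["extrinsics"]); R=E[:3,:3]; t=E[:3,3]
    d=R.T@np.array([(u-c["cx"])/c["fx"],(v-c["cy"])/c["fy"],1.0]); return -R.T@t,d
def ray_wrist(u,v,st):
    c=calibration("wrist"); x=(u-c["cx"]);y=(v-c["cy"]); r=np.hypot(x,y); th=r/c["fx"]
    d=np.array([np.sin(th)*x/r,np.sin(th)*y/r,np.cos(th)])
    H=np.array(c["hand_eye"]); R=np.array(st["orientation"]); p=np.array(st["ee_pos"])
    return p+R@H[:3,3], R@H[:3,:3]@d
def atz(o_d,z):
    o,d=o_d; return o+d*(z-o[2])/d[2]
def tri(rays):
    A=np.zeros((3,3));b=np.zeros(3)
    for o,d in rays:
        d=d/np.linalg.norm(d);P=np.eye(3)-np.outer(d,d);A+=P;b+=P@o
    x=np.linalg.solve(A,b)
    res=[np.linalg.norm(np.cross(x-o,d/np.linalg.norm(d))) for o,d in rays]
    return x,res
def proj_static(n,P):
    c=calibration(n); E=np.array(c["extrinsics"]); q=E[:3,:3]@P+E[:3,3]
    return c["fx"]*q[0]/q[2]+c["cx"],c["fy"]*q[1]/q[2]+c["cy"]
def proj_wrist(P,st):
    c=calibration("wrist");H=np.array(c["hand_eye"]); R=np.array(st["orientation"]); p=np.array(st["ee_pos"])
    q=H[:3,:3].T@(R.T@(np.asarray(P)-p)-H[:3,3]); th=np.arctan2(np.hypot(q[0],q[1]),q[2]); k=np.hypot(q[0],q[1])
    return c["fx"]*th*q[0]/k+c["cx"],c["fx"]*th*q[1]/k+c["cy"]
E
python3 - <<'E'
from h import *
np.set_printoptions(precision=4,suppress=True)
d=np.load("pics/top0.npy")
def dep(u,v):
    o,r=ray_static("top",u,v); return o+r*d[int(round(v)),int(round(u))]
def c1(a,b): return 200+a/6,225+b/6
def c2(a,b): return 330+a/5.4545,145+b/5.4545
for n,p,z in [("boxrear",c1(268,145),.058),("boxfront",c1(308,355),.058),("tabfront",c1(345,487),.058),("tabrear",c1(322,375),.058)]:
    print(n,atz(ray_static("top",*p),z),dep(*p))
for n,p,z in [("FL",c2(82,385),.089),("FR",c2(518,403),.089),("RL",c2(97,70),.089),("RR",c2(522,90),.089),("tab1",c2(152,512),.07),("tab2",c2(285,517),.07),("b1f",c2(163,365),.07),("b1r",c2(167,195),.07),("b2f",c2(296,368),.07),("b2r",c2(300,200),.07)]:
    print(n,atz(ray_static("top",*p),z),dep(*p))
# scene: tab/panel
def c3(a,b): return 330+a/5,195+b/5
for n,p,z in [("FL",c3(120,200),.089),("FR",c3(545,352),.089),("RR",c3(698,208),.089),("FRbot",c3(517,540),.0)]:
    print("scene",n,atz(ray_static("scene",*p),z))
E
```

```text
boxrear [0.5225 0.3054 0.058 ] [0.5227 0.3057 0.0564]
boxfront [0.4392 0.2889 0.058 ] [0.4392 0.2892 0.0563]
tabfront [0.3875 0.274  0.058 ] [0.3858 0.2815 0.0002]
tabrear [0.4313 0.2833 0.058 ] [0.4314 0.2842 0.0518]
FL [0.5963 0.0659 0.089 ] [0.598  0.0653 0.0783]
FR [ 0.5865 -0.1213  0.089 ] [ 0.5993 -0.1406  0.0025]
RL [0.7354 0.057  0.089 ] [0.736  0.0568 0.0868]
RR [ 0.7245 -0.1283  0.089 ] [ 0.7245 -0.1282  0.0891]
tab1 [0.5431 0.0354 0.07  ] [0.5473 0.0322 0.0309]
tab2 [ 0.5403 -0.0224  0.07  ] [ 0.5436 -0.0265  0.0387]
b1f [0.6078 0.0292 0.07  ] [0.6083 0.029  0.067 ]
b1r [0.6838 0.0259 0.07  ] [0.6841 0.0257 0.0685]
b2f [ 0.6059 -0.029   0.07  ] [ 0.6057 -0.0289  0.0707]
b2r [ 0.6809 -0.0328  0.07  ] [ 0.6816 -0.0332  0.067 ]
scene FL [0.5937 0.0648 0.089 ]
scene FR [ 0.5881 -0.1194  0.089 ]
scene RR [ 0.7205 -0.1289  0.089 ]
scene FRbot [ 0.5911 -0.1184  0.    ]
```

```bash
cat >> h.py <<'E'
from scipy.spatial.transform import Rotation as Ro
def Rdown(yaw):
    c,s=np.cos(np.radians(yaw)),np.sin(np.radians(yaw)); return np.array([[c,s,0],[s,-c,0],[0,0,-1.]])
def mv(p,R,st=None):
    st=st or readout.state(); R0=np.array(st["orientation"])
    sh=R0.T@(np.array(p)-st["ee_pos"])/0.2; rv=Ro.from_matrix(R0.T@R).as_rotvec()/np.pi
    print("pos",np.round(st["ee_pos"],4),"shift",np.round(sh,4),"turn",np.round(rv,4)); return sh,rv
E
python3 - <<'E'
from h import *
mv([0.395,0.276,0.14],Rdown(12))
E
```

```text
pos [0.1662 0.6541 0.2181] shift [-1.5745 -1.5501  0.3916] turn [-1.000e-04  4.000e-04  8.541e-01]
```

>>> drive_tool(targets=[[[-0.79, -0.775, 0.1], [0, 0, 0.39], 1], [[-0.79, -0.775, 0.1], [0, 0, 0.39], 1], [[-0.79, -0.775, 0.1], [0, 0, 0.39], 1], [[-0.79, -0.775, 0.1], [0, 0, 0.39], 1], [[-0.79, -0.775, 0.1], [0, 0, 0.39], 1], [[-0.79, -0.775, 0.1], [0, 0, 0.39], 1], [[-0.79, -0.775, 0.1], [0, 0, 0.39], 1], [[-0.79, -0.775, 0.1], [0, 0, 0.39], 1], [[-0.79, -0.775, 0.1], [0, 0, 0.39], 1], [[-0.79, -0.775, 0.1], [0, 0, 0.39], 1]])

```text
clock: 0.98
ee_pos: [0.2813, 0.4648, 0.1985]
orientation: [[-0.09, 0.996, -0.0], [0.996, 0.09, -0.0], [-0.0, -0.0, -1.0]]
contact_force: [0.2, 0.4, 0.6]
gripper_width: 0.0929
```

```bash
python3 - <<'E'
from h import *
s=readout.state();print(s["clock"],s["joint_positions"])
mv([0.395,0.276,0.14],Rdown(12))
E
```

```text
0.9833 [ 5.61287695e+01 -9.56020791e+00  1.00357466e+02  7.28228652e-05
  8.92099534e+01  5.09897647e+01]
pos [0.2813 0.4648 0.1985] shift [-0.9912  0.4817  0.2927] turn [0.     0.     0.4619]
```

>>> drive_tool(targets=[[[-0.99, 0.482, 0.29], [0, 0, 0.462], 1], [[-0.99, 0.482, 0.29], [0, 0, 0.462], 1], [[-0.99, 0.482, 0.29], [0, 0, 0.462], 1], [[-0.99, 0.482, 0.29], [0, 0, 0.462], 1], [[-0.99, 0.482, 0.29], [0, 0, 0.462], 1], [[-0.99, 0.482, 0.29], [0, 0, 0.462], 1], [[-0.99, 0.482, 0.29], [0, 0, 0.462], 1], [[-0.99, 0.482, 0.29], [0, 0, 0.462], 1], [[-0.99, 0.482, 0.29], [0, 0, 0.462], 1], [[-0.99, 0.482, 0.29], [0, 0, 0.462], 1]])

```text
clock: 1.82
ee_pos: [0.3963, 0.277, 0.1405]
orientation: [[0.917, 0.399, -0.0], [0.399, -0.917, -0.0], [-0.0, 0.0, -1.0]]
contact_force: [0.1, 0.5, -0.3]
gripper_width: 0.093
```

>>> drive_tool(targets=[[[0, 0, 0], [0, 0, 0.065], 1], [[0, 0, 0], [0, 0, 0.065], 1], [[0, 0, 0], [0, 0, 0.065], 1], [[0, 0, 0], [0, 0, 0.065], 1]])

```text
clock: 2.15
ee_pos: [0.3962, 0.2773, 0.1405]
orientation: [[0.977, 0.215, -0.0], [0.215, -0.977, -0.0], [-0.0, 0.0, -1.0]]
contact_force: [-0.6, 0.3, -0.5]
gripper_width: 0.0932
```

```bash
python3 - <<'E'
from h import *
s=readout.state();print(s)
im,d=grab_frame("wrist"); cv2.imwrite("pics/w1.png",im[:,:,::-1]); np.save("pics/w1.npy",d)
import pickle; pickle.dump(s,open("pics/w1.pkl","wb"))
mv([0.395,0.276,0.14],Rdown(12))
E
```

```text
{'clock': 2.15, 'joint_positions': array([ 3.19661062e+01, -1.61174171e+01,  1.11228993e+02, -9.22947845e-04,
        8.49008456e+01,  1.09576356e+02]), 'joint_velocities': array([ 0.08906377,  0.01885426, -0.12129042, -0.05610583, -0.03215521,
       -1.28701981]), 'tau': array([-4.15366958e-02, -3.77517915e+01, -6.12888908e+01, -1.58692372e-02,
       -7.73565914e-02,  9.11739506e-01]), 'ee_pos': array([0.39617564, 0.27728449, 0.14053217]), 'orientation': array([[ 9.76710353e-01,  2.14562007e-01, -1.75425351e-04],
       [ 2.14561986e-01, -9.76710365e-01, -1.28386293e-04],
       [-1.98886580e-04,  8.77566098e-05, -9.99999976e-01]]), 'contact_force': array([-0.57521136,  0.27967554, -0.45993705]), 'moment': array([-0.07365654,  0.20189962,  0.00418477]), 'gripper_width': 0.09319164228375253}
pos [0.3962 0.2773 0.1406] shift [-0.0072  0.0051  0.0028] turn [0.     0.0001 0.0023]
```

View pics/w1.png

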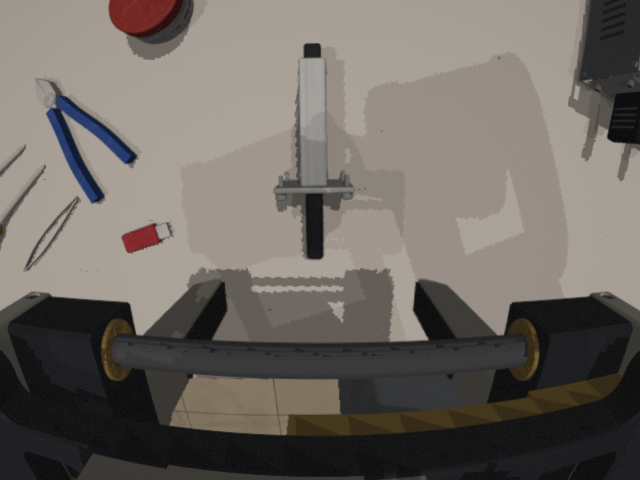

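```bash
python3 - <<'E'
import cv2
t=cv2.imread("pics/w1.png")
cv2.imwrite("pics/w1c.png",cv2.resize(t[35:155,250:380],None,fx=5,fy=5,interpolation=cv2.INTER_CUBIC))
cv2.imwrite("pics/w1d.png",cv2.resize(t[150:270,250:380],None,fx=5,fy=5,interpolation=cv2.INTER_CUBIC))
E
```

```text
(no output)
```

View pics/w1c.png

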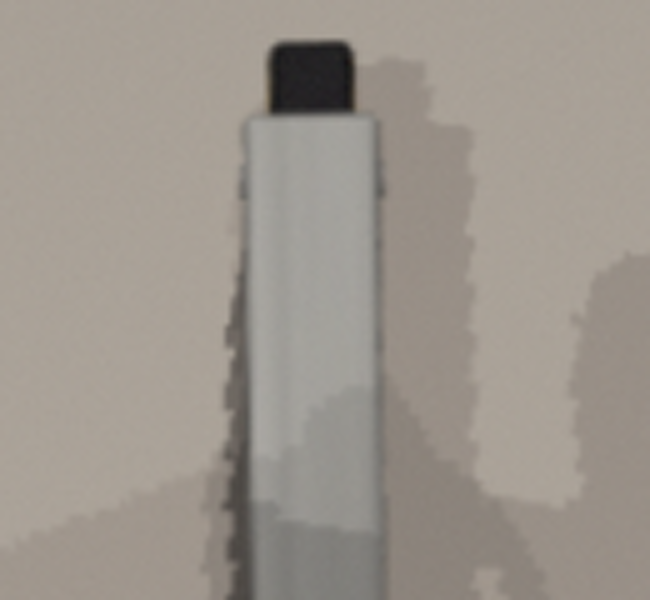

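View pics/w1d.png

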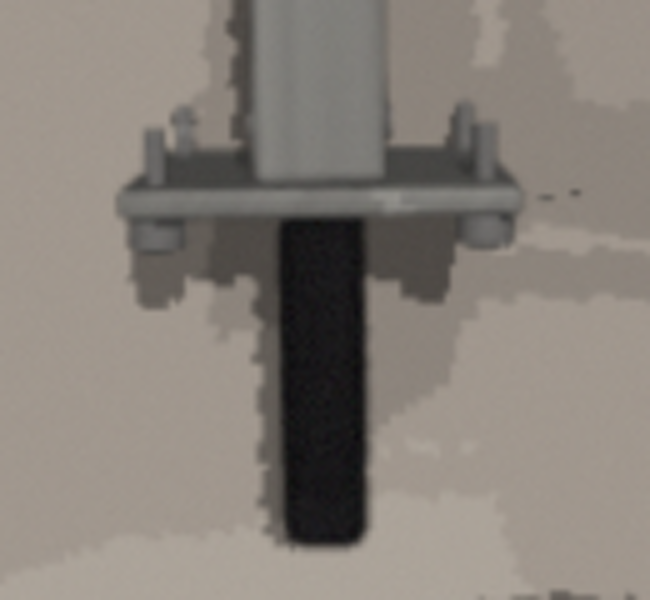

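```bash
python3 - <<'E'
from h import *
import pickle
np.set_printoptions(precision=4,suppress=True)
s=pickle.load(open("pics/w1.pkl","rb")); d=np.load("pics/w1.npy")
P={}
for n,u,v,z in [("boxRL",299.6,58,.058),("boxRR",325.4,58,.058),("boxFL",301.6,185.6,.058),("boxFR",326.8,185.6,.058),("panL",273.6,192.4,.062),("panR",354.2,192.4,.062),("tabF",315.4,258.8,.058),("tabR",314.3,195,.058)]:
    P[n]=atz(ray_wrist(u,v,s),z); print(n,P[n])
def yaw(a,b): q=b-a; return np.degrees(np.arctan2(q[1],q[0])),np.linalg.norm(q)
print(yaw((P["boxFL"]+P["boxFR"])/2,(P["boxRL"]+P["boxRR"])/2),yaw(P["tabF"],P["tabR"]),yaw(P["panR"],P["panL"]),yaw(P["tabF"],(P["boxRL"]+P["boxRR"])/2))
# height check by triangulation with top
for n,w,t in [("tabF",(315.4,258.8),(257.6,306.3)),("boxRear",(312.5,58),(244.8,249.3))]:
    print(n,tri([ray_wrist(*w,s),ray_static("top",*t)]))
print(yaw(P["panR"]*0+s["ee_pos"],s["ee_pos"]+s["orientation"][:,0]))
E
```

```text
boxRL [0.5214 0.3194 0.058 ]
boxRR [0.525  0.3026 0.058 ]
boxFL [0.4365 0.2997 0.058 ]
boxFR [0.4401 0.2831 0.058 ]
panL [0.4287 0.317  0.062 ]
panR [0.4401 0.2644 0.062 ]
tabF [0.3881 0.2797 0.058 ]
tabR [0.4321 0.29   0.058 ]
(np.float64(13.027852562856133), np.float64(0.08709159601619923)) (np.float64(13.11339302392584), np.float64(0.04510986032960123)) (np.float64(102.24288928092342), np.float64(0.0537866483810719)) (np.float64(13.046198510360352), np.float64(0.13862684568700362))
tabF (array([0.3856, 0.2773, 0.0457]), [np.float64(0.0022118369995156755), np.float64(0.0022118369995156777)])
boxRear (array([0.5248, 0.3096, 0.0444]), [np.float64(0.002729978962458036), np.float64(0.0027299789624581046)])
(np.float64(12.389831537513427), np.float64(1.0))
```

```bash
python3 - <<'E'
from h import *
mv([0.409,0.2845,0.09],Rdown(13))
E
```

```text
pos [0.3962 0.2773 0.1406] shift [ 0.0703 -0.0213  0.2527] turn [ 0.      0.0001 -0.0033]
```

>>> drive_tool(targets=[[[0.07, -0.021, 0.253], [0, 0, -0.0033], 1], [[0.07, -0.021, 0.253], [0, 0, -0.0033], 1], [[0.07, -0.021, 0.253], [0, 0, -0.0033], 1], [[0.07, -0.021, 0.253], [0, 0, -0.0033], 1]])

```text
clock: 2.53
ee_pos: [0.4087, 0.2842, 0.0901]
orientation: [[0.975, 0.223, -0.002], [0.223, -0.975, -0.001], [-0.002, 0.001, -1.0]]
contact_force: [0.3, -0.1, 0.4]
gripper_width: 0.0929
```

```bash
python3 - <<'E'
from h import *
s=readout.state()
im,d=grab_frame("wrist"); cv2.imwrite("pics/w2.png",im[:,:,::-1]); np.save("pics/w2.npy",d)
import pickle; pickle.dump(s,open("pics/w2.pkl","wb"))
mv([0.409,0.2845,0.026],Rdown(13)); print(s["contact_force"])
E
```

```text
pos [0.4091 0.2845 0.0911] shift [-4.000e-04 -3.000e-04  3.257e-01] turn [-0.     -0.     -0.0008]
[ 0.3086235  -0.0644374   0.41460626]
```

View pics/w2.png

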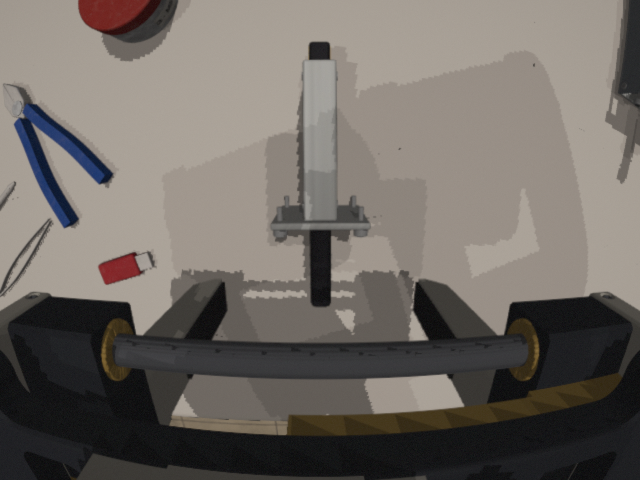

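```bash
python3 - <<'E'
from h import *
import pickle
np.set_printoptions(precision=4,suppress=True)
s=pickle.load(open("pics/w1.pkl","rb"));s2=pickle.load(open("pics/w2.pkl","rb"))
s2["ee_pos"]=np.array([.4089,.2843,.0906])
t=cv2.imread("pics/w2.png")
cv2.imwrite("pics/w2d.png",cv2.resize(t[195:315,255:385],None,fx=5,fy=5,interpolation=cv2.INTER_CUBIC))
for n,a,b in [("tabF",(315.4,258.8),(320.5,306)),("boxR",(312.5,58),(319.5,60)),("boxF",(314.2,185.6),(320,219))]:
    print(n,tri([ray_wrist(*a,s),ray_wrist(*b,s2)]))
for u,v,z in [(320.5,306,.058),(319.5,60,.058),(320,219,.058)]: print(atz(ray_wrist(u,v,s2),z))
E
```

```text
tabF (array([0.3874, 0.2798, 0.0558]), [np.float64(0.00018759941519733855), np.float64(0.00018759941519727399)])
boxR (array([0.5307, 0.3132, 0.0264]), [np.float64(0.00017704740938437655), np.float64(0.00017704740938436918)])
boxF (array([0.4373, 0.2915, 0.0491]), [np.float64(0.000163121331927989), np.float64(0.00016312133192808442)])
[0.3883 0.2802 0.058 ]
[0.5236 0.3115 0.058 ]
[0.439 0.292 0.058]
```

View pics/w2d.png

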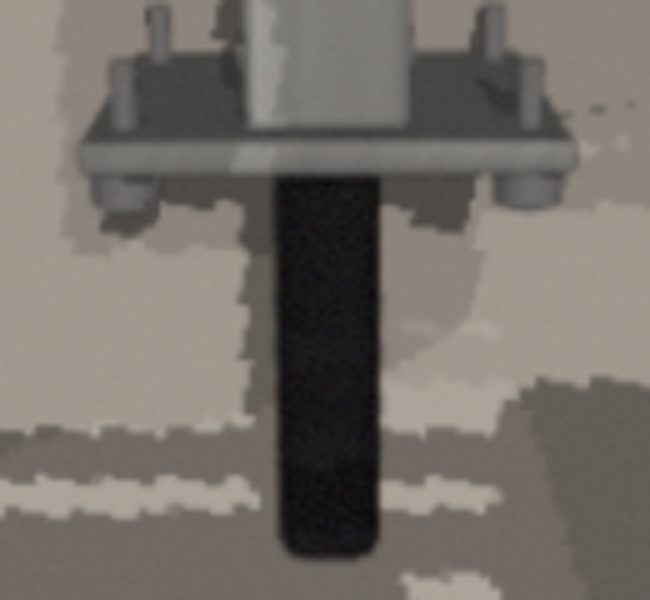

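>>> drive_tool(targets=[[[0, 0, 0.1], [0, 0, 0], 1], [[0, 0, 0.2], [0, 0, 0], 1], [[0, 0, 0.28], [0, 0, 0], 1], [[0, 0, 0.325], [0, 0, 0], 1], [[0, 0, 0.325], [0, 0, 0], 1]])

```text
clock: 3.0
ee_pos: [0.4086, 0.2842, 0.0246]
orientation: [[0.975, 0.222, -0.001], [0.222, -0.975, -0.001], [-0.001, 0.0, -1.0]]
contact_force: [-0.6, 0.1, -0.2]
gripper_width: 0.0932
```

>>> drive_tool(targets=[[[0, 0, 0], [0, 0, 0], -1], [[0, 0, 0], [0, 0, 0], -1], [[0, 0, 0], [0, 0, 0], -1], [[0, 0, 0], [0, 0, 0], -1], [[0, 0, 0], [0, 0, 0], -1], [[0, 0, 0], [0, 0, 0], -1], [[0, 0, 0], [0, 0, 0], -1], [[0, 0, 0], [0, 0, 0], -1]], grip_force=40)

```text
clock: 3.67
ee_pos: [0.4091, 0.2844, 0.0251]
orientation: [[0.975, 0.222, 0.0], [0.222, -0.975, -0.0], [0.0, 0.0, -1.0]]
contact_force: [0.2, 0.8, 0.0]
gripper_width: 0.0442
```

>>> drive_tool(targets=[[[0, 0, 0], [0, 0, 0], -1], [[0, 0, 0], [0, 0, 0], -1], [[0, 0, 0], [0, 0, 0], -1], [[0, 0, 0], [0, 0, 0], -1], [[0, 0, 0], [0, 0, 0], -1], [[0, 0, 0], [0, 0, 0], -1], [[0, 0, 0], [0, 0, 0], -1]])

```text
clock: 4.25
ee_pos: [0.4091, 0.2844, 0.025]
orientation: [[0.975, 0.222, -0.0], [0.222, -0.975, -0.0], [-0.0, 0.0, -1.0]]
contact_force: [-0.4, -1.1, -0.6]
gripper_width: 0.0119
```

```bash
python3 - <<'E'
from h import *
s=readout.state()
im,d=grab_frame("wrist"); cv2.imwrite("pics/w3.png",im[:,:,::-1]); np.save("pics/w3.npy",d)
import pickle; pickle.dump(s,open("pics/w3.pkl","wb"))
print(s["contact_force"],s["gripper_width"])
cv2.imwrite("pics/w3c.png",cv2.resize(im[30:370,230:410,::-1],None,fx=1.7*2,fy=1.7,interpolation=cv2.INTER_CUBIC))
E
```

```text
[-0.44359242 -1.148207   -0.59759214] 0.011873800381696808
```

View pics/w3.png

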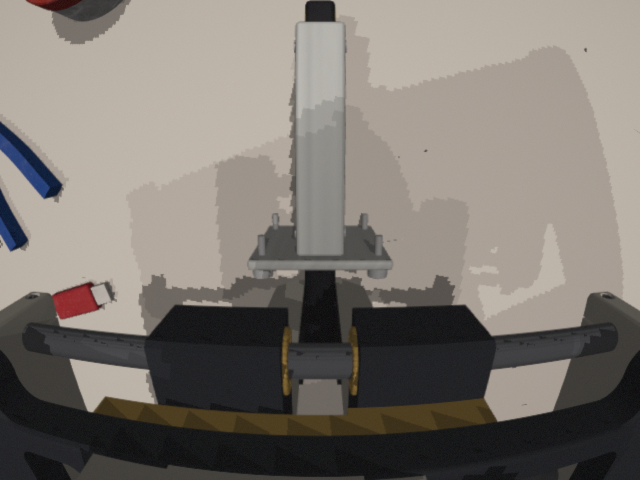

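```bash
python3 - <<'E'
import cv2
t=cv2.imread("pics/w3.png")
cv2.imwrite("pics/w3a.png",cv2.resize(t[0:110,270:370],None,fx=5,fy=5,interpolation=cv2.INTER_CUBIC))
cv2.imwrite("pics/w3b.png",cv2.resize(t[200:290,240:400],None,fx=5,fy=5,interpolation=cv2.INTER_CUBIC))
E
```

```text
(no output)
```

View pics/w3a.png

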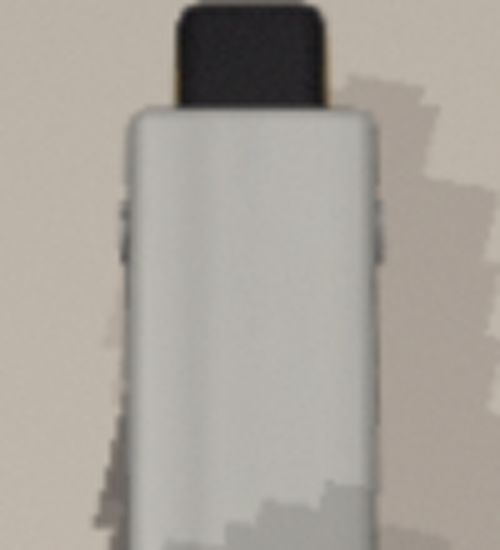

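View pics/w3b.png

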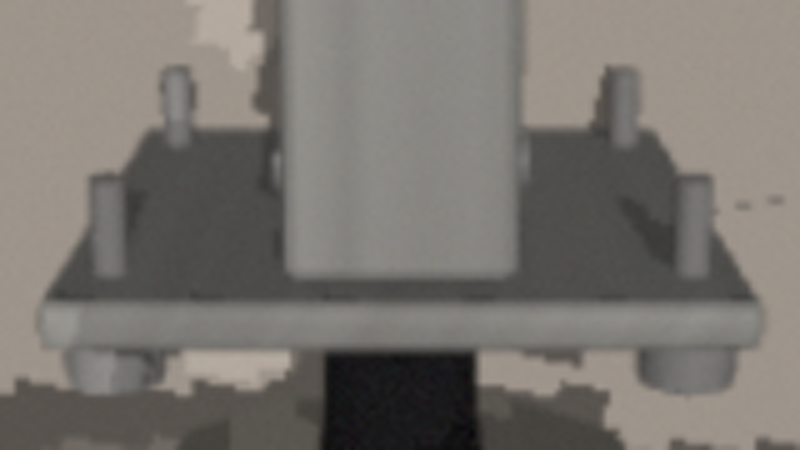

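```bash
python3 - <<'E'
from h import *
import pickle
np.set_printoptions(precision=4,suppress=True)
s=pickle.load(open("pics/w3.pkl","rb")); R=s["orientation"];p=s["ee_pos"]
for n,u,v,z in [("boxR",320.5,22,.058),("boxF",320.2,255.6,.058),("pan",320.5,269.6,.062),("panL",248,269.6,.062),("panR",393,269.6,.062)]:
    P=atz(ray_wrist(u,v,s),z); print(n,P,R.T@(P-p))
E
```

```text
boxR [0.5234 0.311  0.058 ] [ 0.1174 -0.0006 -0.033 ]
boxF [0.4381 0.2918 0.058 ] [ 0.03   -0.0008 -0.033 ]
pan [0.434  0.2908 0.062 ] [ 0.0258 -0.0007 -0.037 ]
panL [0.4279 0.3173 0.062 ] [ 0.0257 -0.0279 -0.037 ]
panR [0.4399 0.2642 0.062 ] [ 0.0256  0.0266 -0.037 ]
```

>>> drive_tool(targets=[[[0, 0, -0.05], [0, 0, 0], -1], [[0, 0, -0.2], [0, 0, 0], -1], [[0, 0, -0.4], [0, 0, 0], -1], [[0, 0, -0.6], [0, 0, 0], -1], [[0, 0, -0.675], [0, 0, 0], -1], [[0, 0, -0.675], [0, 0, 0], -1]])

```text
clock: 4.8
ee_pos: [0.4103, 0.2852, 0.1653]
orientation: [[0.975, 0.222, 0.006], [0.222, -0.975, 0.004], [0.006, -0.002, -1.0]]
contact_force: [0.5, -1.7, -0.5]
gripper_width: 0.0119
```

```bash
python3 - <<'E'
from h import *
s=readout.state();print(s["contact_force"],s["gripper_width"])
mv([0.5015,-0.023,0.16],Rdown(-3))
E
```

```text
[ 0.47081404 -1.69043581 -0.49843911] 0.011852745421315598
pos [0.4103 0.2852 0.1653] shift [0.1024 1.6039 0.0236] turn [-0.001  -0.0019  0.0879]
```

>>> drive_tool(targets=[[[0.005, 0.07, 0], [0, 0, 0.005], -1], [[0.015, 0.2, 0], [0, 0, 0.012], -1], [[0.025, 0.35, 0], [0, 0, 0.02], -1], [[0.035, 0.5, 0.01], [0, 0, 0.03], -1], [[0.045, 0.65, 0.02], [0, 0, 0.04], -1], [[0.055, 0.8, 0.02], [0, 0, 0.05], -1], [[0.065, 0.93, 0.02], [0, 0, 0.06], -1], [[0.07, 1.0, 0.02], [0, 0, 0.06], -1]])

```text
clock: 5.47
ee_pos: [0.467, 0.0901, 0.1549]
orientation: [[0.999, 0.032, -0.001], [0.032, -0.999, -0.001], [-0.001, 0.001, -1.0]]
contact_force: [0.5, 0.6, -1.7]
gripper_width: 0.0117
```

```bash
python3 - <<'E'
from h import *
s=readout.state();print(s["contact_force"],s["gripper_width"])
mv([0.5015,-0.023,0.16],Rdown(-3))
E
```

```text
[ 0.49101295  0.62873393 -1.70847128] 0.011655483394488955
pos [0.467  0.0901 0.1549] shift [ 0.1544  0.5706 -0.0252] turn [0.0002 0.0005 0.0268]
```

>>> drive_tool(targets=[[[0.03, 0.1, -0.04], [0, 0, 0.005], -1], [[0.07, 0.25, -0.04], [0, 0, 0.01], -1], [[0.11, 0.4, -0.04], [0, 0, 0.02], -1], [[0.14, 0.52, -0.04], [0, 0, 0.0268], -1], [[0.154, 0.57, -0.04], [0, 0, 0.0268], -1], [[0.154, 0.57, -0.04], [0, 0, 0.0268], -1], [[0.154, 0.57, -0.04], [0, 0, 0.0268], -1]])

```text
clock: 6.05
ee_pos: [0.5015, -0.0201, 0.1633]
orientation: [[0.999, -0.049, -0.001], [-0.049, -0.999, 0.0], [-0.001, -0.0, -1.0]]
contact_force: [0.4, -0.6, -1.7]
gripper_width: 0.0117
```

```bash
python3 - <<'E'
from h import *
s=readout.state();print(s["contact_force"],s["gripper_width"],s["ee_pos"],s["joint_velocities"])
im,d=grab_frame("wrist"); cv2.imwrite("pics/w4.png",im[:,:,::-1]); np.save("pics/w4.npy",d)
import pickle; pickle.dump(s,open("pics/w4.pkl","wb"))
E
```

```text
[ 0.38300223 -0.60331511 -1.67795341] 0.011710313836560965 [ 0.5014906  -0.02012727  0.16328796] [ 1.46347644 -0.67731404  0.06318699  0.03784893  0.14457794  0.39425864]
```

View pics/w4.png

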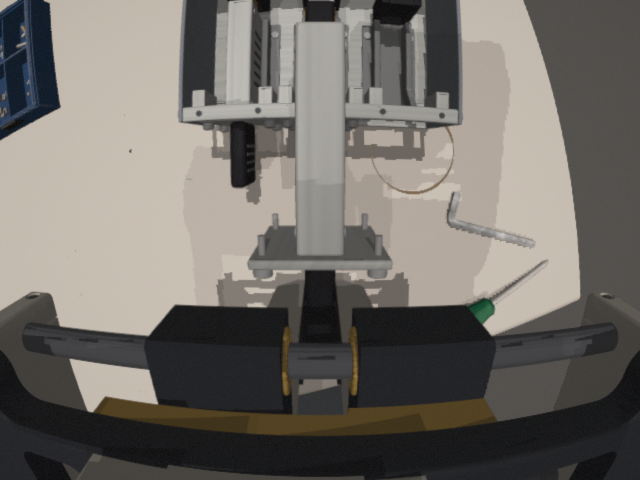

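```bash
python3 - <<'E'
import cv2
t=cv2.imread("pics/w4.png")
cv2.imwrite("pics/w4a.png",cv2.resize(t[0:140,340:480],None,fx=5,fy=4.2,interpolation=cv2.INTER_CUBIC))
cv2.imwrite("pics/w4b.png",cv2.resize(t[0:200,170:310],None,fx=4,fy=3,interpolation=cv2.INTER_CUBIC))
E
```

```text
(no output)
```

View pics/w4a.png

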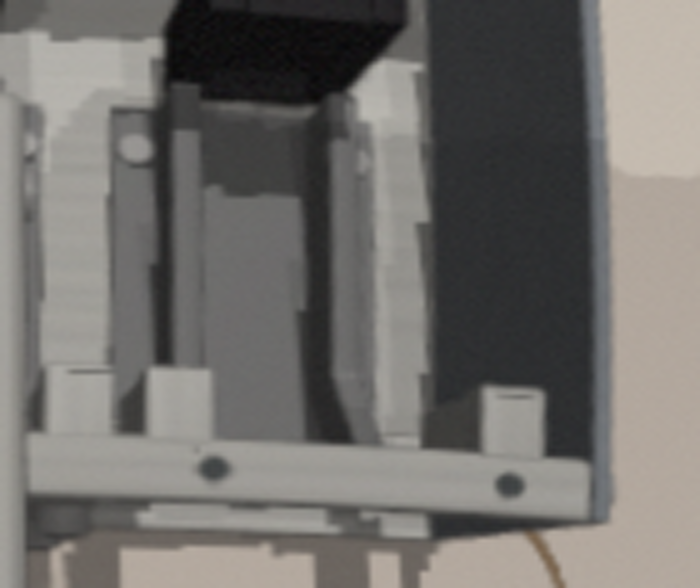

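View pics/w4b.png

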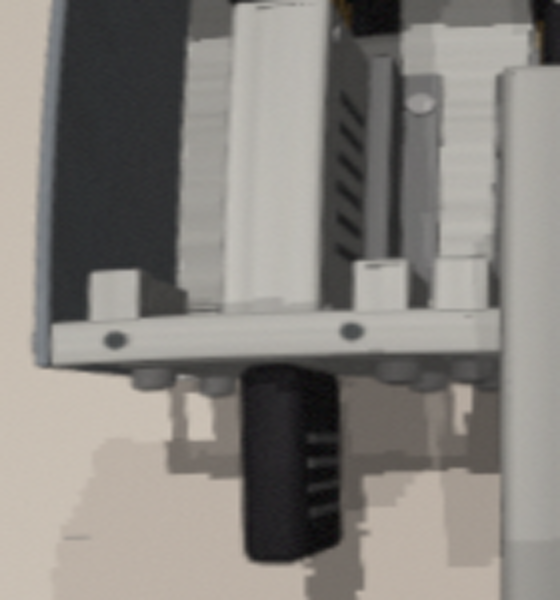

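```bash
python3 - <<'E'
from h import *
import pickle
np.set_printoptions(precision=4,suppress=True)
s=pickle.load(open("pics/w4.pkl","rb"))
D={}
for n,u,v,z in [("FLo",179.5,121.7,.089),("FRo",461.6,123.8,.089),("FLb",183,120.7,.089),("FRb",458,123.3,.089),
 ("slot1",393.5,59.5,.032),("slot2",393,35.7,.032),("u1F",170+271/4,300/3,.070),("u1R",170+282.5/4,10/3,.070),("tab1F",170+271/4,558/3,.07),
 ("L1",(340+180/5),437/4.2,.089),("slotL",381,59.5,.032),("slotR",406,59.5,.032)]:
    D[n]=atz(ray_wrist(u,v,s),z); print(n,D[n])
def ang(v): return np.degrees(np.arctan2(v[1],v[0]))
print("yaw bar",ang(D["FLo"]-D["FRo"])-90,ang(D["FLb"]-D["FRb"])-90,np.linalg.norm(D["FLo"]-D["FRo"]),"u1",ang(D["u1R"]-D["u1F"]),ang(D["u1F"]-D["tab1F"]))
c=(D["FLo"]+D["FRo"]+D["FLb"]+D["FRb"])/4
for yaw in (-3,-3.5,-4):
    ex=np.array([np.cos(np.radians(yaw)),np.sin(np.radians(yaw))]);ey=np.array([-ex[1],ex[0]])
    b=c[:2]-.058*ey
    f=lambda P:(np.array([ex@(P[:2]-b),ey@(P[:2]-b)]))
    print(yaw,c,"bay",b,{k:f(D[k]) for k in("slot1","slot2","slotL","slotR","u1F","u1R","tab1F")})
E
```

```text
FLo [0.5965 0.0702 0.089 ]
FRo [ 0.5856 -0.1189  0.089 ]
FLb [0.5968 0.0676 0.089 ]
FRb [ 0.5858 -0.1162  0.089 ]
slot1 [ 0.6416 -0.0856  0.032 ]
slot2 [ 0.6624 -0.0866  0.032 ]
u1F [0.6089 0.0328 0.07  ]
u1R [0.6827 0.0283 0.07  ]
tab1F [0.5475 0.037  0.07  ]
L1 [ 0.5982 -0.0604  0.089 ]
slotL [ 0.6415 -0.0753  0.032 ]
slotR [ 0.6419 -0.096   0.032 ]
yaw bar -3.3028562052830637 -3.4223500693683775 0.18935189044092327 u1 -3.500573736560864 -3.9303053088842277
-3 [ 0.5912 -0.0244  0.089 ] bay [ 0.5881 -0.0823] {'slot1': array([ 0.0536, -0.0005]), 'slot2': array([ 0.0744, -0.0004]), 'slotL': array([0.053 , 0.0097]), 'slotR': array([ 0.0544, -0.0108]), 'u1F': array([0.0147, 0.116 ]), 'u1R': array([0.0887, 0.1154]), 'tab1F': array([-0.0468,  0.117 ])}
-3.5 [ 0.5912 -0.0244  0.089 ] bay [ 0.5876 -0.0822] {'slot1': array([ 0.0541, -0.    ]), 'slot2': array([0.0749, 0.0003]), 'slotL': array([0.0534, 0.0102]), 'slotR': array([ 0.055 , -0.0104]), 'u1F': array([0.0142, 0.1161]), 'u1R': array([0.0882, 0.1161]), 'tab1F': array([-0.0473,  0.1166])}
-4 [ 0.5912 -0.0244  0.089 ] bay [ 0.5871 -0.0822] {'slot1': array([0.0546, 0.0005]), 'slot2': array([0.0754, 0.0009]), 'slotL': array([0.0538, 0.0107]), 'slotR': array([ 0.0556, -0.0099]), 'u1F': array([0.0137, 0.1163]), 'u1R': array([0.0877, 0.1169]), 'tab1F': array([-0.0478,  0.1162])}
```

```bash
cat >> h.py <<'E'
YAW=-3.45; BAY=np.array([0.5877,-0.0829]); _e=np.radians(YAW); EX=np.array([np.cos(_e),np.sin(_e)]);EY=np.array([-EX[1],EX[0]])
def tcp_for(x,y,z):  # module origin in bay frame -> TCP
    q=BAY+EX*(x-0.0258)+EY*y; return [q[0],q[1],0.012+z+0.025]
def mod(st):
    R=np.array(st["orientation"]); P=st["ee_pos"]+R@np.array([.0258,0,.025]); d=P[:2]-BAY
    return np.round([EX@d,EY@d,P[2]-.012],4), np.degrees(np.arctan2(R[1,0],R[0,0]))-YAW
E
python3 - <<'E'
from h import *
s=readout.state();print(s["contact_force"],s["gripper_width"],mod(s))
mv(tcp_for(-.13,0,.1),Rdown(YAW))
E
```

```text
[ 0.28072949  0.00520733 -2.18089405] 0.011705911115341115 (array([-0.0641,  0.0583,  0.1265]), np.float64(0.6748639493353452))
pos [ 0.5015 -0.0196  0.1635] shift [-0.3329  0.2861  0.1328] turn [-0.0001  0.0003  0.0037]
```

>>> drive_tool(targets=[[[-0.08, 0, 0], [0, 0, 0.0037], -1], [[-0.2, 0.03, 0], [0, 0, 0.0037], -1], [[-0.3, 0.1, 0], [0, 0, 0.0037], -1], [[-0.333, 0.2, 0.03], [0, 0, 0.0037], -1], [[-0.333, 0.27, 0.1], [0, 0, 0.0037], -1], [[-0.333, 0.286, 0.133], [0, 0, 0.0037], -1], [[-0.333, 0.286, 0.133], [0, 0, 0.0037], -1], [[-0.333, 0.286, 0.133], [0, 0, 0.0037], -1]])

```text
clock: 6.77
ee_pos: [0.4325, -0.0733, 0.1373]
orientation: [[0.998, -0.06, -0.001], [-0.06, -0.998, 0.001], [-0.001, -0.0, -1.0]]
contact_force: [0.0, 1.1, -0.5]
gripper_width: 0.0117
```

```bash
python3 - <<'E'
from h import *
s=readout.state();print(s["contact_force"],s["gripper_width"],mod(s))
mv(tcp_for(-.13,0,.0015),Rdown(YAW))
E
```

```text
[ 0.02767391  1.09854313 -0.4736995 ] 0.011730015021177462 (array([-0.1297,  0.0003,  0.1003]), np.float64(0.014513179503961027))
pos [ 0.4325 -0.0733  0.1373] shift [-0.0013  0.0016  0.4942] turn [-0.0001  0.0002  0.0001]
```

>>> drive_tool(targets=[[[0, 0, 0.1], [0, 0, 0], -1], [[0, 0.001, 0.25], [0, 0, 0], -1], [[-0.001, 0.0015, 0.4], [0, 0, 0], -1], [[-0.001, 0.0015, 0.48], [0, 0, 0], -1], [[-0.001, 0.0015, 0.494], [0, 0, 0], -1], [[-0.001, 0.0015, 0.494], [0, 0, 0], -1], [[-0.001, 0.0015, 0.494], [0, 0, 0], -1]])

```text
clock: 7.35
ee_pos: [0.4332, -0.0741, 0.0401]
orientation: [[0.998, -0.06, 0.001], [-0.06, -0.998, -0.0], [0.001, 0.0, -1.0]]
contact_force: [-0.3, -0.5, -1.5]
gripper_width: 0.0117
```

```bash
python3 - <<'E'
from h import *
s=readout.state();print(s["contact_force"],s["gripper_width"],mod(s))
im,d=grab_frame("wrist"); cv2.imwrite("pics/w5.png",im[:,:,::-1])
im,d=grab_frame("scene"); cv2.imwrite("pics/s5.png",im[:,:,::-1])
mv(tcp_for(-.05,0,.0015),Rdown(YAW))
E
```

```text
[-0.30629258 -0.46747859 -1.51518506] 0.011719420161759673 (array([-0.1289, -0.0005,  0.0032]), np.float64(0.021363260694556185))
pos [ 0.4333 -0.0744  0.0404] shift [ 0.3939 -0.0042  0.0104] turn [ 0.0001 -0.0007  0.    ]
```

View pics/w5.png

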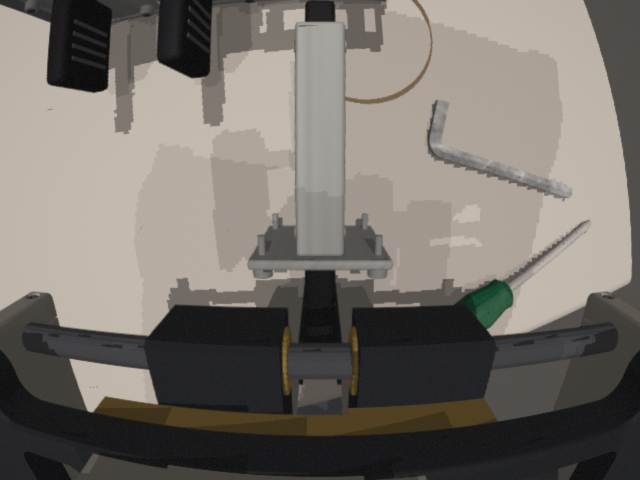

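View pics/s5.png

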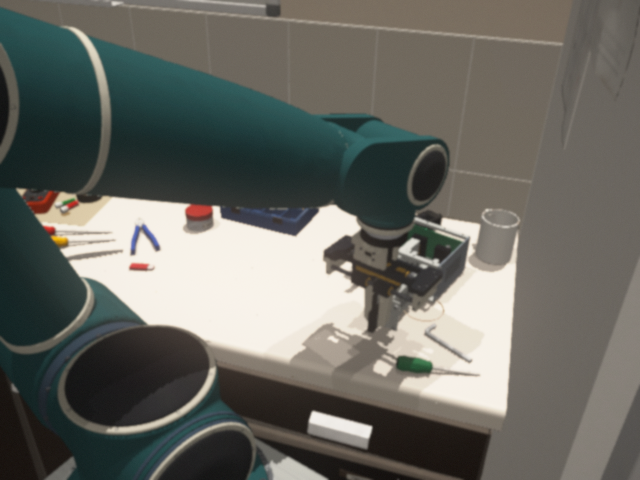

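>>> drive_tool(targets=[[[0.03, -0.004, 0.006], [0, 0, 0], -1], [[0.08, -0.004, 0.006], [0, 0, 0], -1], [[0.13, -0.004, 0.006], [0, 0, 0], -1], [[0.18, -0.004, 0.006], [0, 0, 0], -1], [[0.23, -0.004, 0.006], [0, 0, 0], -1], [[0.27, -0.004, 0.006], [0, 0, 0], -1], [[0.3, -0.004, 0.006], [0, 0, 0], -1], [[0.3, -0.004, 0.006], [0, 0, 0], -1]])

```text
clock: 8.12
ee_pos: [0.4932, -0.0774, 0.0374]
orientation: [[0.998, -0.06, -0.0], [-0.06, -0.998, 0.0], [-0.0, -0.0, -1.0]]
contact_force: [-0.6, -0.4, -1.7]
gripper_width: 0.0116
```

```bash
python3 - <<'E'
from h import *
s=readout.state();print(s["contact_force"],s["gripper_width"],mod(s))
im,d=grab_frame("wrist"); cv2.imwrite("pics/w6.png",im[:,:,::-1])
import pickle; pickle.dump(s,open("pics/w6.pkl","wb"))
cv2.imwrite("pics/w6c.png",cv2.resize(im[0:150,250:400,::-1],None,fx=4.5,fy=4,interpolation=cv2.INTER_CUBIC))
mv(tcp_for(-.03,0,.002),Rdown(YAW))
E
```

```text
[-0.59030335 -0.38558417 -1.70615384] 0.011597673387832571 (array([-0.0688, -0.0002,  0.0004]), np.float64(-0.013875975980278454))
pos [ 0.4926 -0.0774  0.0373] shift [ 0.1974 -0.001  -0.0085] turn [-0.      0.0002 -0.0001]
```

View pics/w6c.png

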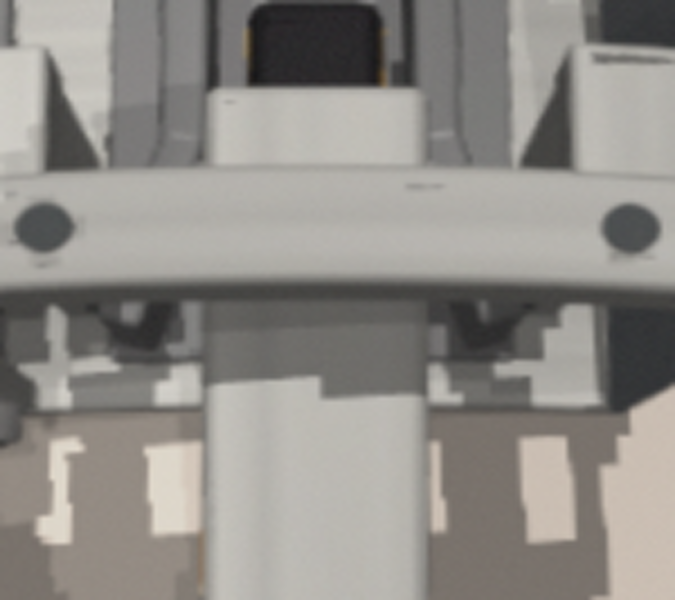

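>>> drive_tool(targets=[[[0.03, 0, -0.006], [0, 0, 0], -1], [[0.07, 0, -0.006], [0, 0, 0], -1], [[0.11, 0, -0.006], [0, 0, 0], -1], [[0.15, 0, -0.006], [0, 0, 0], -1], [[0.18, 0, -0.006], [0, 0, 0], -1], [[0.195, 0, -0.006], [0, 0, 0], -1], [[0.195, 0, -0.006], [0, 0, 0], -1], [[0.195, 0, -0.006], [0, 0, 0], -1]])

```text
clock: 8.83
ee_pos: [0.5312, -0.0797, 0.0385]
orientation: [[0.998, -0.06, -0.0], [-0.06, -0.998, 0.0], [-0.0, -0.0, -1.0]]
contact_force: [-0.7, 0.7, -2.4]
gripper_width: 0.012
```

```bash
python3 - <<'E'
from h import *
s=readout.state();print(s["contact_force"],s["gripper_width"],mod(s))
im,d=grab_frame("wrist"); cv2.imwrite("pics/w7.png",im[:,:,::-1])
import pickle; pickle.dump(s,open("pics/w7.pkl","wb"))
cv2.imwrite("pics/w7c.png",cv2.resize(im[0:150,220:420,::-1],None,fx=4,fy=4,interpolation=cv2.INTER_CUBIC))
mv(tcp_for(-.014,0,.002),Rdown(YAW))
E
```

```text
[-0.68436037  0.73778937 -2.43693812] 0.011965784043838374 (array([-0.0308, -0.0002,  0.0014]), np.float64(-0.016511388296296392))
pos [ 0.531  -0.0797  0.0385] shift [ 0.0849 -0.0009 -0.0026] turn [-0.      0.0001 -0.0001]
```

View pics/w7.png

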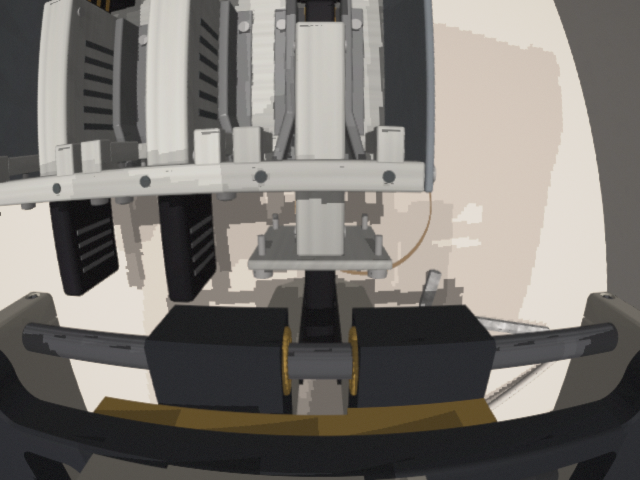

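View pics/w7c.png

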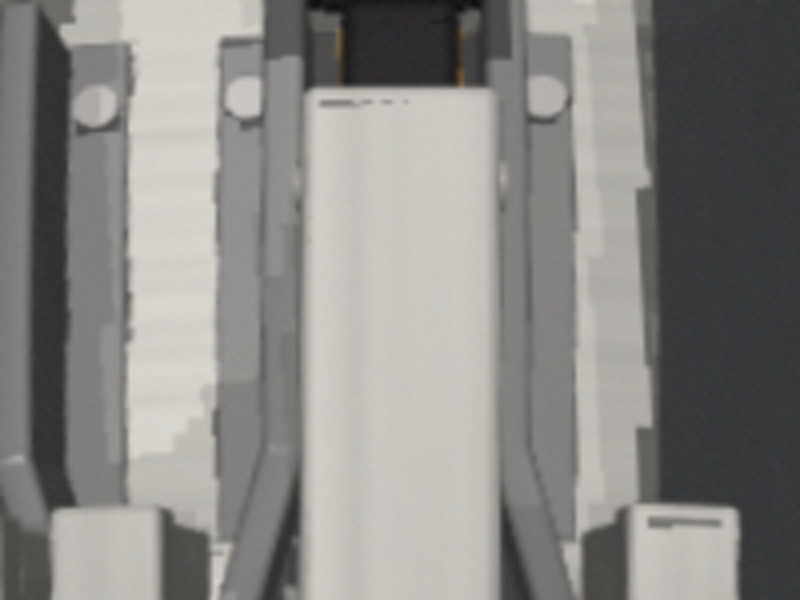

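>>> drive_tool(targets=[[[0.02, 0, -0.002], [0, 0, 0], -1], [[0.04, 0, -0.002], [0, 0, 0], -1], [[0.06, 0, -0.002], [0, 0, 0], -1], [[0.08, 0, -0.002], [0, 0, 0], -1], [[0.08, 0, -0.002], [0, 0, 0], -1], [[0.08, 0, -0.002], [0, 0, 0], -1]])

```text
clock: 9.38
ee_pos: [0.5473, -0.0807, 0.0389]
orientation: [[0.998, -0.06, -0.0], [-0.06, -0.998, 0.0], [-0.0, 0.0, -1.0]]
contact_force: [0.5, 0.3, -1.7]
gripper_width: 0.0117
```

```bash
python3 - <<'E'
from h import *
s=readout.state();print(s["contact_force"],s["gripper_width"],mod(s))
mv(tcp_for(-.004,0,.002),Rdown(YAW))
E
```

```text
[ 0.52175636  0.30671011 -1.6859245 ] 0.011675197782017609 (array([-0.0147, -0.0002,  0.0019]), np.float64(-0.017190967667584545))
pos [ 0.5473 -0.0807  0.0389] shift [ 0.0533 -0.0011 -0.0004] turn [ 0.      0.0001 -0.0001]
```

Now slowly to -5 mm (expect about 5 N if the geometry is right).

>>> drive_tool(targets=[[[0.01, 0, 0], [0, 0, 0], -1], [[0.02, 0, 0], [0, 0, 0], -1], [[0.03, 0, 0], [0, 0, 0], -1], [[0.04, 0, 0], [0, 0, 0], -1], [[0.048, 0, 0], [0, 0, 0], -1], [[0.048, 0, 0], [0, 0, 0], -1], [[0.048, 0, 0], [0, 0, 0], -1], [[0.048, 0, 0], [0, 0, 0], -1]])

```text
clock: 10.05
ee_pos: [0.5566, -0.0813, 0.039]
orientation: [[0.998, -0.061, -0.0], [-0.061, -0.998, 0.0], [-0.0, -0.0, -1.0]]
contact_force: [-4.3, 0.2, 0.5]
gripper_width: 0.0117
```

```bash
python3 - <<'E'
from h import *
s=readout.state();print(s["clock"],s["contact_force"],s["moment"],s["gripper_width"],mod(s))
mv(tcp_for(0,0,.002),Rdown(YAW))
E
```

```text
10.05 [-4.30366688  0.20428427  0.50373844] [ 0.05053261  0.85375827 -0.00457902] 0.011746653918134729 (array([-0.0054, -0.0002,  0.002 ]), np.float64(-0.021079774795198958))
pos [ 0.5566 -0.0813  0.039 ] shift [ 0.0269 -0.0012 -0.0002] turn [-0.      0.0001 -0.0001]
```

>>> drive_tool(targets=[[[0.008, 0, 0], [0, 0, 0], -1], [[0.016, 0, 0], [0, 0, 0], -1], [[0.022, 0, 0], [0, 0, 0], -1], [[0.027, 0, 0], [0, 0, 0], -1], [[0.027, 0, 0], [0, 0, 0], -1], [[0.027, 0, 0], [0, 0, 0], -1], [[0.027, 0, 0], [0, 0, 0], -1], [[0.027, 0, 0], [0, 0, 0], -1]])

```text
clock: 10.72
ee_pos: [0.5615, -0.0815, 0.0389]
orientation: [[0.998, -0.061, -0.002], [-0.061, -0.998, 0.0], [-0.002, -0.0, -1.0]]
contact_force: [-10.4, 0.3, 3.1]
gripper_width: 0.0115
```

```bash
python3 - <<'E'
from h import *
import pickle
f=[]
for i in range(3):
    s=readout.state(); f.append(s["contact_force"]); print(s["clock"],s["contact_force"],mod(s))
    im,d=grab_frame("wrist" if i<2 else "scene"); cv2.imwrite(f"pics/w8_{i}.png",im[:,:,::-1])
    pickle.dump(s,open("pics/w8.pkl","wb")) if i==0 else 0
im=cv2.imread("pics/w8_0.png")
cv2.imwrite("pics/w8c.png",cv2.resize(im[180:310,40:440],None,fx=2,fy=4,interpolation=cv2.INTER_CUBIC))
mv(tcp_for(0,0,.002),Rdown(YAW))
E
```

```text
10.7167 [-10.40882639   0.29345859   3.06612409] (array([-0.0005, -0.0002,  0.0019]), np.float64(-0.019857503136666566))
10.7667 [-10.13875219   0.01703864   1.36122516] (array([-0.0005, -0.0002,  0.0018]), np.float64(-0.020636899643492246))
10.8167 [-10.5703861   -0.11408926   2.20810196] (array([-0.0005, -0.0002,  0.0019]), np.float64(-0.02013211403526105))
pos [ 0.5615 -0.0815  0.0389] shift [ 0.0022 -0.0011 -0.0006] turn [-0.      0.0005 -0.0001]
```

View pics/w8_0.png

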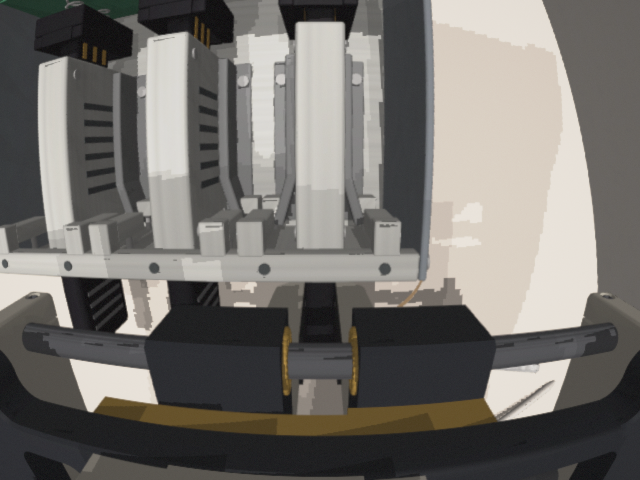

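View pics/w8c.png

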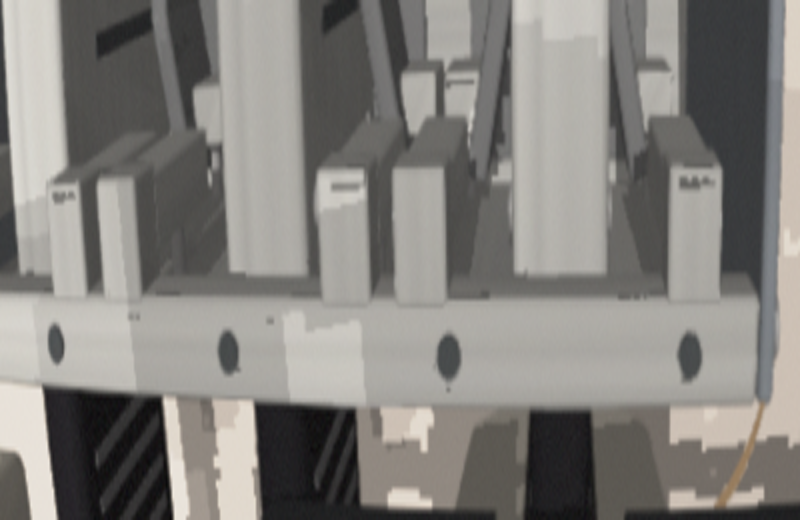

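```bash
python3 - <<'E'
import cv2,numpy as np
a=[cv2.imread(f"pics/{n}.png")[0:110,270:370] for n in("w3","w7","w8_0")]
cv2.imwrite("pics/cmp.png",cv2.resize(np.hstack(a),None,fx=2.6,fy=5,interpolation=cv2.INTER_CUBIC))
for n in ("w3","w5","w7","w8_0","w8_1"):
    g=cv2.cvtColor(cv2.imread(f"pics/{n}.png"),cv2.COLOR_BGR2GRAY).astype(float)
    col=g[5:40,312:330].mean(1); print(n,np.argmax(np.diff(col))+5, np.round(col[10:24]).astype(int))
E
```

```text
w3 21 [ 38  38  38  38  39  42  79 150 168 176 177 177 177 177]
w5 21 [ 36  36  36  36  36  40  74 140 156 161 154 162 163 163]
w7 21 [ 44  45  45  45  45  49  91 171 191 197 187 198 200 200]
w8_0 21 [ 29  29  30  38  46  52  96 178 199 206 207 207 207 207]
w8_1 21 [ 29  29  30  39  47  52  96 178 199 206 207 207 207 207]
```

View pics/cmp.png

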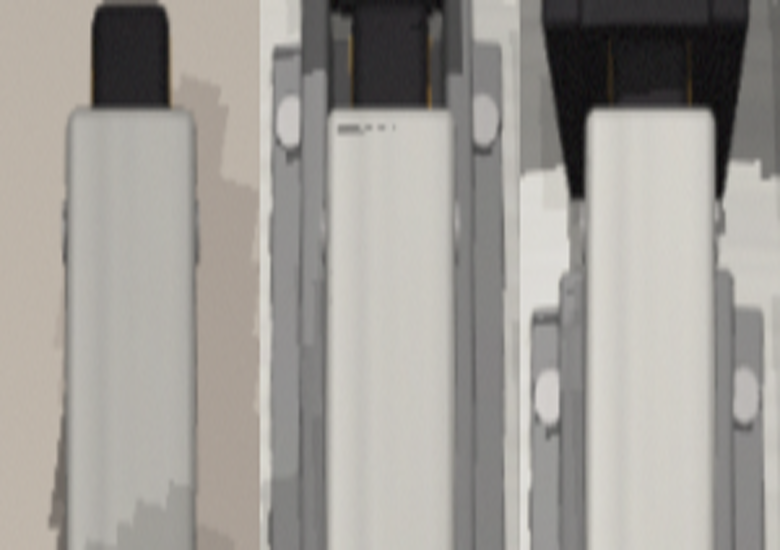

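>>> drive_tool(targets=[[[0, 0, 0], [0, 0, 0], -1], [[0, 0, 0], [0, 0, 0], -1], [[0, 0, 0], [0, 0, 0], -1], [[0, 0, 0], [0, 0, 0], -1], [[0, 0, 0], [0, 0, 0], -1], [[0, 0, 0], [0, 0, 0], -1], [[0, 0, 0], [0, 0, 0], -1], [[0, 0, 0], [0, 0, 0], -1]])

```text
clock: 11.53
ee_pos: [0.5615, -0.0816, 0.0389]
orientation: [[0.998, -0.061, -0.002], [-0.061, -0.998, 0.0], [-0.002, -0.0, -1.0]]
contact_force: [-9.9, 0.3, 2.4]
gripper_width: 0.0117
```

```bash
python3 - <<'E'
from h import *
s=readout.state();print(s["clock"],s["contact_force"],s["gripper_width"],mod(s))
if -12<s["contact_force"][0]<-8: print(workorder.finish_job())
E
```

```text
11.5333 [-9.89984767  0.29462937  2.36707978] 0.011748631364051978 (array([-0.0005, -0.0002,  0.0018]), np.float64(-0.022795396915721522))
the job is handed in; nothing more can be done
None
```

The unit is in the empty right-hand bay, plug in the socket, and the arm is holding it there with a steady push; I handed the job in at 11.5 s. I gripped it by its tab at 40 N, paused it between the guide ribs, then eased it onto the spring.

**Last checks before handing in:**
- **Position:** the panel works out 0.5 mm short of flush, 0.2 mm off sideways, 0.02° out of line and about 2 mm above the guide floor. These come from the arm's pose and the bay as measured in the wrist camera.
- **Push:** the wrist read 9.9 to 10.6 N over 0.8 s, which fits a socket travel of about 10 mm. At 5.4 mm short of flush it had read 4.3 N, which also fits the spring.
- **Grip:** the box's rear edge stayed on the same image row from grasp to the end, so the unit did not slip in the fingers.

**Weak or differing checks:**
- The top camera put the unit about 5 mm further right than the wrist camera. I trusted the wrist camera because its sizes matched the given ones.
- Two-view height gave 56 mm for the tab top (58 given), but was unreliable for the box top (26 to 49 mm instead of 58), so I used the stated heights.
- The final picture could not show flushness directly because the cross bar hides the panel; it rests on pose and force.
- I did not re-measure the screwdriver, hex key and tin at the end. The arm never came near the tin, and I saw no sign of contact with the other two.

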